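Wind the spring drive and hold its guard open

TASK

Wind the clockwork drive on the bench with its winged key: turn the key clockwise, seen from above, in several partial turns until it is at its stop. Then lift the sprung guard over the gears by its front tab to 45 degrees, where it is level with the ball at the end of the curved rod beside it, so that the gears can be inspected. Finish while still holding the guard there in the gripper (it snaps shut if let go), and leave the tools and other things on the bench where they are.

Things in the scene. Friction and masses are not known exactly. Their poses are not given: they have to be found in the camera images.
- unit: Clockwork drive, fixed to the table: base plate 150 (x) x 245 (y) x 8 mm; grey gear housing 110x120 mm, centred at y -40 mm, its guard on top at z 58 mm; spring barrel, diameter 68, 58 high, at y +85 mm, key on it. Thin arc-shaped rod at y -109 mm; the ball on its end marks guard angle 45 degrees. Origin on the table, 5 mm right of mid-plate; x to the back, y left, z up. Turned up to 0.35 rad.
- key (a joint): Angle of the winding key in rad, grows as it is turned clockwise seen from above. 0 is fully run down, 4.2 is the stop (fully wound). It starts anywhere from 0 to 1.2. Turning takes up to about 0.06 N m; the key stays wherever it is left.
- key_grip (a point): Middle of the key's wing, on the key's upright axis, 92 mm above the table. The wing is an upright brass plate 36 mm long (this point's x axis), 8 mm thick (y axis, pinch it across this) and 28 mm high (78 to 106 mm above the table); it turns with the key.
- guard (a joint): Angle of the guard in rad: 0 shut and level, 0.785 is 45 degrees open, stop at 1.75. A spring and its weight shut it from every angle; lifting at the tab takes about 1.5 to 2.5 N.
- guard_tab (a point): Grip point on the guard's black front tab, 139 mm from the hinge line, 62 mm above the table when shut. Tab 14 mm wide (point's y axis, pinch across it), 12 mm thick, sticks out 38 mm from the plate; this point is 15 mm from its free end; free space below, down to the table or base plate. Turns with the guard: point x points along the guard to the hinge.
- guard_hinge (a point): Middle of the guard's hinge line at the back of the housing, 62 mm above the table; axes as the unit's, hinge line along y. The guard (grey plate 124 mm wide, 114 mm deep, 5 mm thick, raised louvres) lifts at its front edge.
- screwdriver: Bystander: red handled screwdriver 20x143x20 mm lying in front of the drive, origin under its centre. Leave alone.
- toy_motor: Bystander: small metal motor 20x42x20 mm lying to the right of the drive, origin under its centre. Leave alone.
- glue_bottle: Bystander: small bottle, diameter 25 mm, 74 mm high, standing behind the drive on its left, origin under its centre. Leave alone.

How it is judged:
By the outcome, as a careful person would: the job done as asked, in the order asked, and still so for the second after the job is handed in, while the arm keeps its last pose, push and grip.
It also fails if it takes over 69 s, if anything falls off the work surface, if the arm or the gripper's body presses on something with over 40 N, if the wrist force passes 120 N, or if a joint passes its speed limit or range.

ROBOT

A 6-joint arm with a two-finger parallel gripper is mounted at the origin on a cart in front of the work surface, level with it; the furniture and walls round the work are solid. World frame = base frame: x ahead of the robot, y to its left, z up, the work surface at z = 0. Lengths are in mm, angles in rad, forces in N, time in s.
With the tool pointing down it reaches from about 300 to 1000 mm from the base axis. Payload 5.1 kg.
Tool frame: the origin (TCP) lies between the finger pads; the fingertips stand 22 mm ahead of it and the grasp point (between the pads) lies 3 mm ahead of it; z points along the fingers, y is the direction in which the jaws open and shut (so a half turn about z gives the same grasp; the last joint's range is limited). The gripper opens to 95 mm and grips with 3 to 60 N. Pads are 20 mm wide; open, the fingers measure 119 mm over their backs; the gripper's body (75 mm by 180 mm) begins 59 mm behind the grasp point.
Start: joints at [-1.327, 0.124, 1.65, -0, 1.367, -0.083], TCP at [208.626, -615.597, 236.656] pointing down, gripper open.
Joint ranges: [-2.61, 2.61], [-1.02, 2.33], [0.03, 2.71], [-1.35, 4.49], [0.32, 2.68], [-2.91, 2.91]. Speed limits (rad/s): [2.57, 2.57, 3.14, 3.14, 3.14, 3.14].

INTERFACE

Orientations are given as a unit quaternion [w, x, y, z].
In Python, from cell import * gives the robot as it stands. The module is installed in compiled form; this text tells all that it offers.
- The arm moves only by the shell command python3 -m pendant 'ROWS'. ROWS is JSON, a list of rows, each a list of 5 numbers: the finger opening in mm, from 0 to 95.1, then the shift along the tool's x, y, z in units of 300 mm (1.0 is 300 mm), then the turn about the tool's z in units of 180 degrees (1.0 is 180 degrees). A call has 1 to 20 rows; each row is the pose to reach, as a shift and turn from the pose commanded when the call began, along the tool's axes at that moment, turning the shorter way round; what a row does not reach only later rows make up. A row lasts 1/12 s, in which the tool goes at most 41.7 mm and 7.16 degrees, less where a joint would pass 70% of its speed; a pose out of reach is approached as far as the arm can. A call with a number of a shift or a turn outside -1 to 1 is refused whole. A call with a gripper value outside its range is refused whole. The fingers move at their own pace and stop on an object; the grip force is fixed at half the most. Time passes only in rows, so rows that repeat a pose let the fingers close. It gives the time, the measured TCP pose, the force and the opening at its end, in the units of the state.
- observe(): the state, without advancing time (a new reading comes with each control period).
- read_camera(name): name is "scene" or "side" or "wrist"; returns the picture (420x560x3 uint8, blue, green, red); there is no depth.
- camera_model(name): a dict with "fov_y" (degrees; the focal length in pixels is half the picture's height over the tangent of half this angle, whatever the lens; pixels are square), "cx", "cy" (the principal point, pixels), "cam_to_world" (4x4, takes a point from camera to world coordinates). Camera axes: x right, y down, z forward; pixel columns grow to the right and rows downward; lengths in mm; the calibration is good to about 2 mm. The wrist camera is an equidistant fisheye: a pixel r from the principal point sees the ray r / f radians off the axis. A picture is of the moment at which its call begins: read the wrist's pose just before it. camera_model takes no time and is no camera call; for the wrist camera it gives the pose at the moment of the call.
- hand_in(): hands the job in, once; it reports no verdict.
The state is a dict: "time": time; "qpos": joint angles; "qd": joint speeds; "tau": joint torques, N m; "tcp_pos": TCP position; "ee_rot": TCP orientation; "ft_force": force on the tool from outside, world axes, zero at the start; "moment": the same for the moment, N m; "grip_width": opening from 0.0 (shut) to 1.0 (fully open).
Only numpy, scipy, OpenCV 4.12 (cv2) and the standard library are available. Lean on these libraries where they do the work, as an engineer would, in place of code of your own. Each camera call takes 0.05 s, during which the arm holds its last target.

## Working session

There is one attempt and no reset: what is moved stays moved. The work goes in short steps, Python scripts to look and compute and a shell command to move; the robot and the scene stay as the last step left them, time stands still between calls to the robot, and variables do not carry over. Pictures are saved under pics/ and viewed, and the job is handed in when it is done.

```bash
mkdir -p pics; python3 - <<'E'
from cell import *
import cv2
for n in ["scene","side","wrist"]:
    m=camera_model(n); print(n,m)
    cv2.imwrite(f"pics/{n}0.png",read_camera(n))
print(observe())
E
```

```text
scene {'fov_y': 42.60880577539492, 'cx': 279.4552549035979, 'cy': 201.63698605799345, 'cam_to_world': array([[-5.86385956e-01, -6.23885888e-01,  5.16640986e-01,
        -3.65239414e+00],
       [-8.10013745e-01,  4.47366070e-01, -3.79132341e-01,
         4.33437445e+02],
       [ 5.40766978e-03, -6.40804181e-01, -7.67685326e-01,
         9.38730084e+02],
       [ 0.00000000e+00,  0.00000000e+00,  0.00000000e+00,
         1.00000000e+00]])}
side {'fov_y': 44.34228223627751, 'cx': 289.61231314961793, 'cy': 212.33691481321864, 'cam_to_world': array([[-9.63738675e-01, -1.67106485e-01,  2.08046123e-01,
         3.96934782e+02],
       [-2.66611310e-01,  6.35799860e-01, -7.24345875e-01,
         7.12243852e+02],
       [-1.12328025e-02, -7.53547583e-01, -6.57297394e-01,
         7.25022343e+02],
       [ 0.00000000e+00,  0.00000000e+00,  0.00000000e+00,
         1.00000000e+00]])}
wrist {'fov_y': 65.70646984690485, 'cx': 278.6150112323339, 'cy': 210.67713587491218, 'cam_to_world': array([[ 3.20636995e-01, -9.19121411e-01, -2.28927387e-01,
         2.71901956e+02],
       [-9.47195848e-01, 
[... 201 characters left out ...]
0,
         1.00000000e+00]])}
{'time': 0.15, 'qpos': array([-1.32658790e+00,  1.24336474e-01,  1.65132549e+00, -6.90716453e-06,
        1.36750292e+00, -8.25780082e-02]), 'qd': array([ 0.00177474, -0.00259449, -0.00448368, -0.00092625,  0.00046537,
        0.00115534]), 'tau': array([ 4.01041571e-04, -4.18190110e+01, -3.60472512e+01,  7.74874189e-02,
        4.68591205e-02, -1.02581494e-04]), 'tcp_pos': array([ 208.52556844, -615.16718536,  235.70216622]), 'ee_rot': array([-7.83278478e-04,  9.86680581e-01,  1.62667802e-01, -6.68319714e-05]), 'ft_force': array([ 0.25898375, -0.41682509,  0.14211885]), 'moment': array([ 0.02208343,  0.03474555, -0.02068371]), 'grip_width': 1.0001847899983285}
```

View pics/scene0.png

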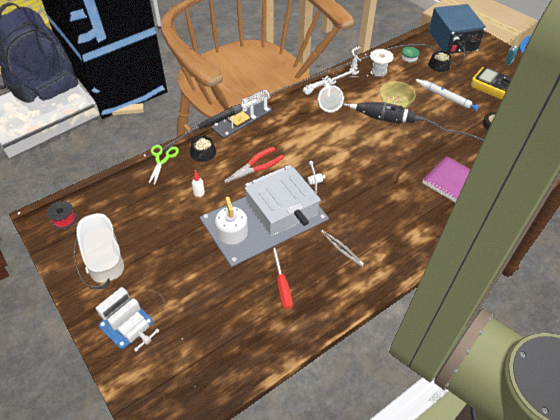

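View pics/side0.png

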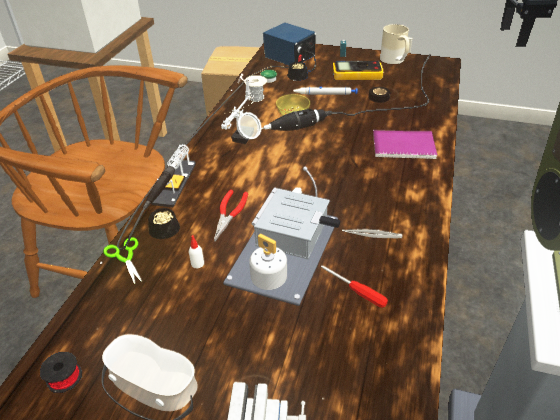

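The drive is clear in both views: in scene the barrel is at about (232,228), and in side at about (268,265). I'll zoom in on both.

```bash
python3 - <<'E'
import cv2
a=cv2.imread("pics/scene0.png")[155:275,190:350]
cv2.imwrite("pics/scene0z.png",cv2.resize(a,None,fx=5,fy=5,interpolation=cv2.INTER_CUBIC))
a=cv2.imread("pics/side0.png")[160:305,215:375]
cv2.imwrite("pics/side0z.png",cv2.resize(a,None,fx=4,fy=4,interpolation=cv2.INTER_CUBIC))
E
```

```text
(no output)
```

View pics/scene0z.png

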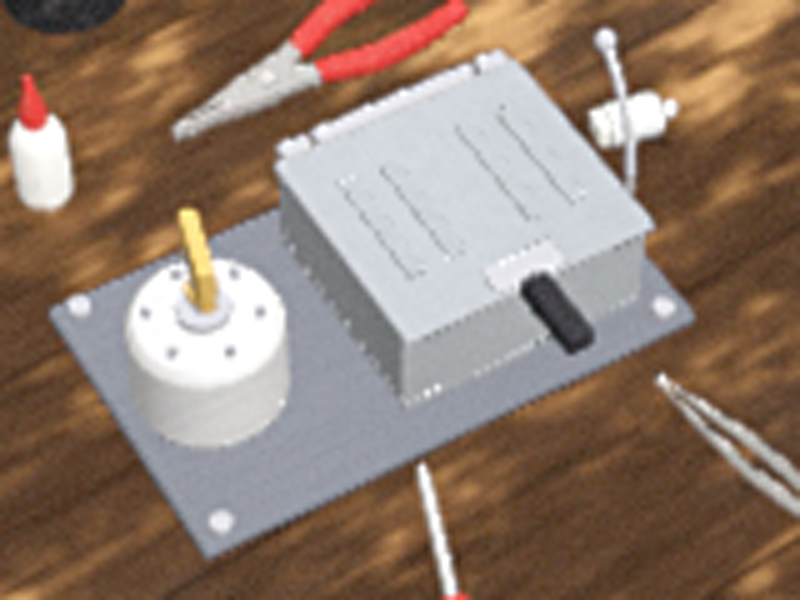

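View pics/side0z.png

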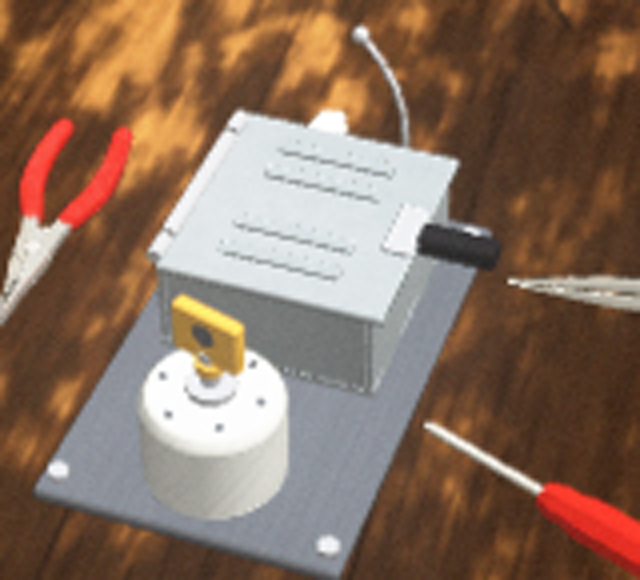

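```bash
cat > h.py <<'E'
from cell import *
import numpy as np,cv2
def ray(n,p,m=None):
    m=m or camera_model(n); f=210/np.tan(np.radians(m['fov_y']/2)); T=m['cam_to_world']
    d=np.array([(p[0]-m['cx'])/f,(p[1]-m['cy'])/f,1.])
    if n=='wrist':
        r=np.hypot(d[0],d[1]); d=np.array([d[0]/r*np.sin(r),d[1]/r*np.sin(r),np.cos(r)])
    return T[:3,3],T[:3,:3]@d/np.linalg.norm(d)
def onz(n,p,z,m=None):
    o,d=ray(n,p,m); return o+d*(z-o[2])/d[2]
def two(a,b):
    (o,d),(q,e)=a,b
    s=np.linalg.lstsq(np.c_[d,-e],q-o,rcond=None)[0]
    A=o+d*s[0];B=q+e*s[1]; return (A+B)/2,np.linalg.norm(A-B)
E
python3 - <<'E'
from h import *
np.set_printoptions(precision=1,suppress=True)
S=lambda x,y:(190+(x+.5)/5-.5,155+(y+.5)/5-.5)
D=lambda x,y:(215+(x+.5)/4-.5,160+(y+.5)/4-.5)
P=[onz('scene',S(*p),8)[:2] for p in [(52,313),(210,557),(692,318)]]
print("scene plate BL FL FR",P, np.linalg.norm(P[0]-P[1]),np.linalg.norm(P[2]-P[1]))
Q=[onz('side',D(*p),8)[:2] for p in [(37,492),(338,578)]]
print("side plate BL FL",Q)
c=(P[0]+P[2])/2
for a,b in [(P[2],P[1]),]: 
    yv=b-a; print('yaw',np.arctan2(-yv[0],yv[1]))
d=P[0]-P[1]; print('yaw',np.arctan2(d[1],d[0])); d=Q[0]-Q[1]; print('yaw side',np.arctan2(d[1],d[0]))
print('center',c)
G=[onz('scene',S(*p),62)[:2] for p in [(280,165),(405,338),(654,230)]];print('guard BL FL FR',G)
G2=[onz('side',D(*p),62)[:2] for p in [(160,268),(378,320),(459,160)]];print('guard side',G2)
for g in (G,G2):
    y=g[1]-g[2];print(np.arctan2(-y[0],y[1]),np.linalg.norm(y),np.linalg.norm(g[0]-g[1]))
print('barrel',onz('scene',S(207,311),58),onz('side',D(214,385),58))
print('barrel bottom/top circ')
print('ball',two(ray('scene',S(605,38)),ray('side',D(361,34))))
print('tab end',two(ray('scene',S(575,338)),ray('side',D(490,250))))
print('wing top side',onz('side',D(175,298),106),onz('side',D(243,345),106))
print('wing top scene',onz('scene',S(189,211),106))
print('bottle',onz('scene',S(44,200),0),'sd tip',onz('scene',S(421,466),5))
E
```

```text
scene plate BL FL FR [array([688.3, 141.7]), array([540.8, 153.9]), array([522.2, -85.1])] 148.02060403882555 239.74807470102076
side plate BL FL [array([688.2, 141.7]), array([542.3, 154.3])]
yaw -0.07778562779836544
yaw -0.08280032550189965
yaw side -0.08613500828388607
center [605.3  28.3]
guard BL FL FR [array([661.2,  36.8]), array([552.4,  47.5]), array([538., -72.])]
guard side [array([660.1,  38.3]), array([551.6,  46.2]), array([539.8, -76.2])]
-0.1199759506597672 120.33690642500724 109.35332455912038
-0.09587004380910158 123.03411431031094 108.78280334296184
barrel [614.5 104.5  58. ] [613.7 101.7  58. ]
barrel bottom/top circ
ball (array([593.4, -85. , 124.4]), np.float64(0.36906497680792827))
tab end (array([509.7,  -7.5,  67. ]), np.float64(1.958465345653159))
wing top side [630.2  99.7 106. ] [593.2 119.9 106. ]
wing top scene [628.6 100.5 106. ]
bottle [753.5 108.6   0. ] sd tip [529.   56.3   5. ]
```

```bash
cat >> h.py <<'E'
from scipy.spatial.transform import Rotation as R
def Rt(s=None):
    s=s or observe(); q=s['ee_rot']; return R.from_quat([q[1],q[2],q[3],q[0]]).as_matrix()
def go(p,s=None):
    "shift in units 300mm to bring TCP to p"
    s=s or observe(); return np.round(Rt(s).T@(np.array(p)-s['tcp_pos'])/300,4)
def yaw(s=None): 
    m=Rt(s); return np.degrees(np.arctan2(m[1,0],m[0,0]))
E
python3 - <<'E'
from h import *
print(go([590,106,290]),yaw(),Rt())
E
```

```text
[ 1.976  -1.8688 -0.1778] 18.72355837806238 [[ 9.47078364e-01  3.21002217e-01 -3.86711993e-04]
 [ 3.21002427e-01 -9.47077146e-01  1.52394851e-03]
 [ 1.22944759e-04 -1.56743415e-03 -9.99998764e-01]]
```

```bash
python3 -m pendant '[[95,0.1,-0.1,-0.18,0],[95,0.99,-0.93,-0.18,0],[95,0.99,-0.93,-0.18,0],[95,0.99,-0.93,-0.18,0],[95,0.99,-0.93,-0.18,0],[95,0.99,-0.93,-0.18,0],[95,0.99,-0.93,-0.18,0],[95,0.99,-0.93,-0.18,0],[95,0.99,-0.93,-0.18,0],[95,0.99,-0.93,-0.18,0],[95,0.99,-0.93,-0.18,0],[95,0.99,-0.93,-0.18,0],[95,0.99,-0.93,-0.18,0]]'; python3 - <<'E'
from h import *
print(go([590,106,290]),yaw(),observe()['tcp_pos'])
E
```

```text
time: 1.23
tcp_pos: [400.3, -256.0, 290.5]
ee_rot: [0.0, 0.987, 0.163, -0.0]
ft_force: [-0.4, 0.8, 0.8]
grip_width: 0.999
[ 9.875e-01 -9.387e-01  7.000e-04] 18.792857846851938 [ 400.27177128 -256.04561214  290.48133571]
```

```bash
python3 -m pendant '[[95,0.99,-0.94,0,-0.74],[95,0.99,-0.94,0,-0.74],[95,0.99,-0.94,0,-0.74],[95,0.99,-0.94,0,-0.74],[95,0.99,-0.94,0,-0.74],[95,0.99,-0.94,0,-0.74],[95,0.99,-0.94,0,-0.74],[95,0.99,-0.94,0,-0.74],[95,0.99,-0.94,0,-0.74],[95,0.99,-0.94,0,-0.74],[95,0.99,-0.94,0,-0.74],[95,0.99,-0.94,0,-0.74],[95,0.99,-0.94,0,-0.74],[95,0.99,-0.94,0,-0.74],[95,0.99,-0.94,0,-0.74],[95,0.99,-0.94,0,-0.74],[95,0.99,-0.94,0,-0.74],[95,0.99,-0.94,0,-0.74],[95,0.99,-0.94,0,-0.74],[95,0.99,-0.94,0,-0.74]]'; python3 - <<'E'
from h import *
s=observe();print(yaw(),s['tcp_pos'],s['qpos'],s['time'])
m=camera_model('wrist')
cv2.imwrite('pics/w1.png',read_camera('wrist'))
import pickle;pickle.dump(m,open('pics/w1.pkl','wb'))
E
```

```text
time: 2.9
tcp_pos: [591.7, 104.0, 289.9]
ee_rot: [-0.0, 0.243, 0.97, -0.0]
ft_force: [-0.8, 0.5, 0.1]
grip_width: 1.001
151.81434725168583 [591.69313527 103.98985143 289.87874635] [ 8.48797355e-02 -1.08819750e-02  1.70174132e+00 -5.47972353e-04
  1.45186591e+00 -9.93919174e-01] 2.9
```

View pics/w1.png

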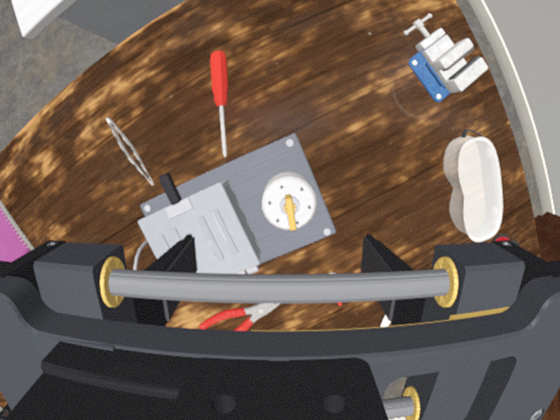

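```bash
python3 - <<'E'
import cv2
a=cv2.imread("pics/w1.png")[165:240,250:350]
cv2.imwrite("pics/w1z.png",cv2.resize(a,None,fx=8,fy=8,interpolation=cv2.INTER_CUBIC))
a=cv2.imread("pics/w1.png")[120:280,130:340]
cv2.imwrite("pics/w1y.png",cv2.resize(a,None,fx=3.5,fy=3.5,interpolation=cv2.INTER_CUBIC))
E
```

```text
(no output)
```

View pics/w1z.png

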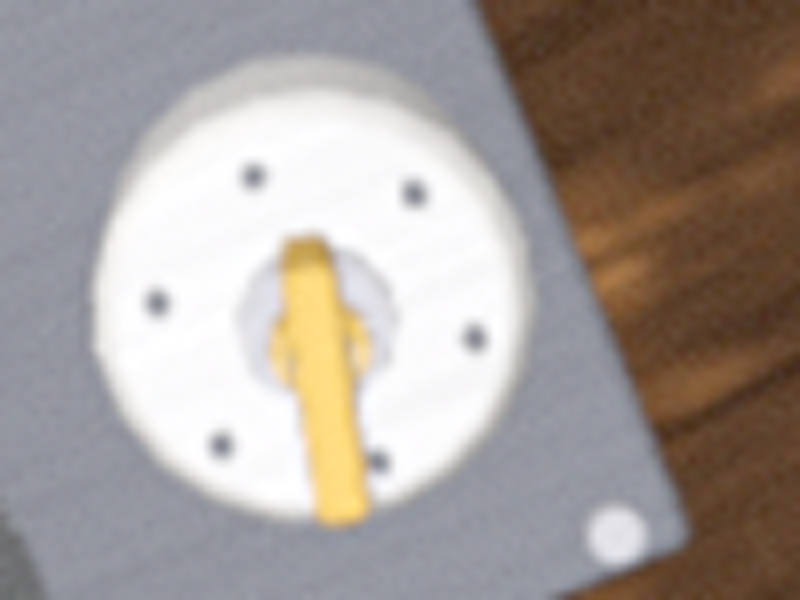

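View pics/w1y.png

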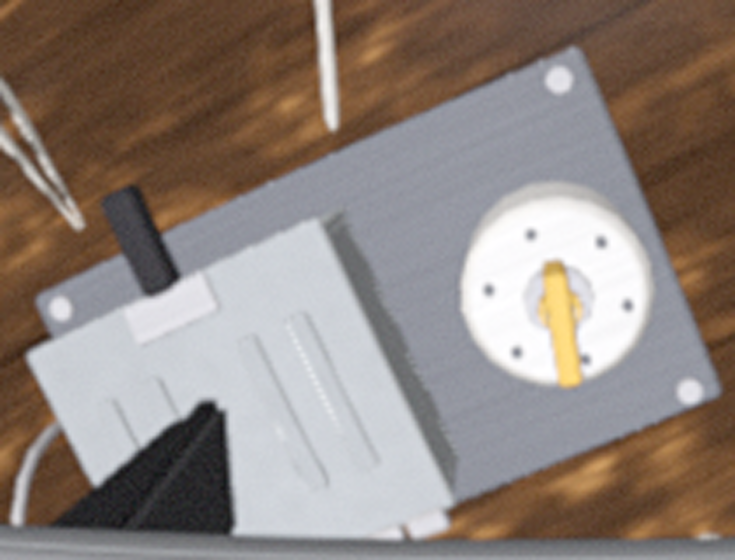

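```bash
python3 - <<'E'
from h import *
import pickle
np.set_printoptions(precision=1,suppress=True)
m=pickle.load(open('pics/w1.pkl','rb'))
W=lambda x,y:(250+(x+.5)/8-.5,165+(y+.5)/8-.5)
Y=lambda x,y:(130+(x+.5)/3.5-.5,120+(y+.5)/3.5-.5)
print('barrel',onz('wrist',W(316,320),58,m))
a,b=onz('wrist',W(307,263),106,m),onz('wrist',W(343,520),106,m)
print('wing',a,b,(a+b)/2,np.linalg.norm(a-b),np.degrees(np.arctan2(*(b-a)[[1,0]])))
print('tab end/base',onz('wrist',Y(118,194),68,m),onz('wrist',Y(163,285),68,m))
print('plate',[onz('wrist',Y(*p),8,m) for p in [(720,392),(577,46),(37,295)]])
print('screwdriver tip',onz('wrist',Y(332,128),5,m))
# verify in scene/side 
E
```

```text
barrel [613.9 105.5  58. ]
wing [596.3 111.8 106. ] [629.5  99.7 106. ] [612.9 105.8 106. ] 35.35178206019049 -19.984798574522554
tab end/base [508.8  -8.5  68. ] [543.7 -10.8  68. ]
plate [array([689.7, 140.8,   8. ]), array([542.7, 153.2,   8. ]), array([522.3, -86.1,   8. ])]
screwdriver tip [525.6  56.4   5. ]
```

```bash
python3 - <<'E'
from h import *
print(go([612.5,105.7,95]))
E
```

```text
[-0.0595  0.0378  0.6498]
```

```bash
python3 -m pendant '[[50,-0.06,0.038,0.1,-0.046],[50,-0.06,0.038,0.2,-0.046],[50,-0.06,0.038,0.3,-0.046],[50,-0.06,0.038,0.4,-0.046],[50,-0.06,0.038,0.45,-0.046],[50,-0.06,0.038,0.45,-0.046],[50,-0.06,0.038,0.45,-0.046]]'; python3 - <<'E'
from h import *
s=observe();print(yaw(),s['tcp_pos'],s['qpos'],go([612.5,105.7,95]))
for n in ['scene','side']:
    cv2.imwrite(f'pics/{n}1.png',cv2.resize(read_camera(n)[150:300,180:380],None,fx=4,fy=4,interpolation=cv2.INTER_CUBIC))
E
```

```text
time: 3.53
tcp_pos: [612.0, 107.0, 154.5]
ee_rot: [-0.001, 0.173, 0.985, -0.0]
ft_force: [-0.3, 0.8, -0.1]
grip_width: 0.568
160.06095891501417 [611.99867259 106.97712748 154.51270846] [ 8.67349076e-02  1.26429233e-01  1.78947611e+00 -1.57702090e-04
  1.22822676e+00 -1.13600769e+00] [-0.0035 -0.0032  0.1984]
```

View pics/scene1.png

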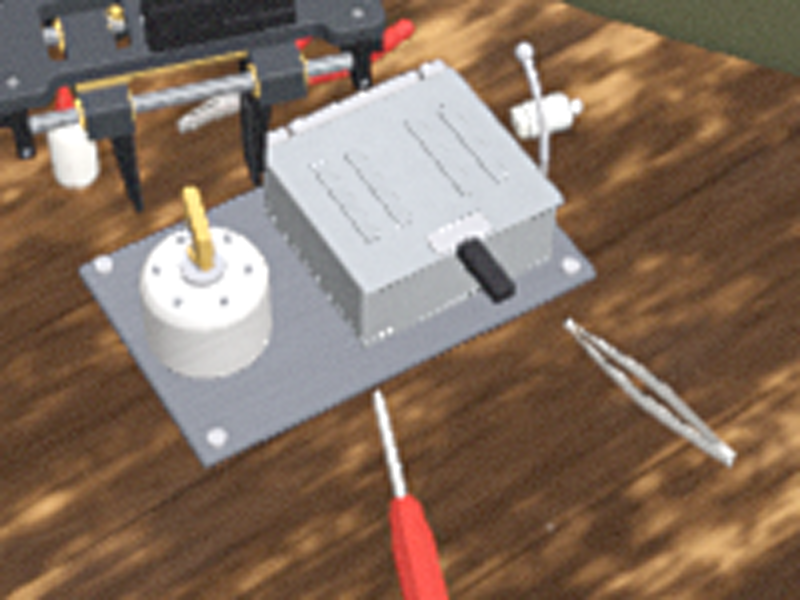

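View pics/side1.png

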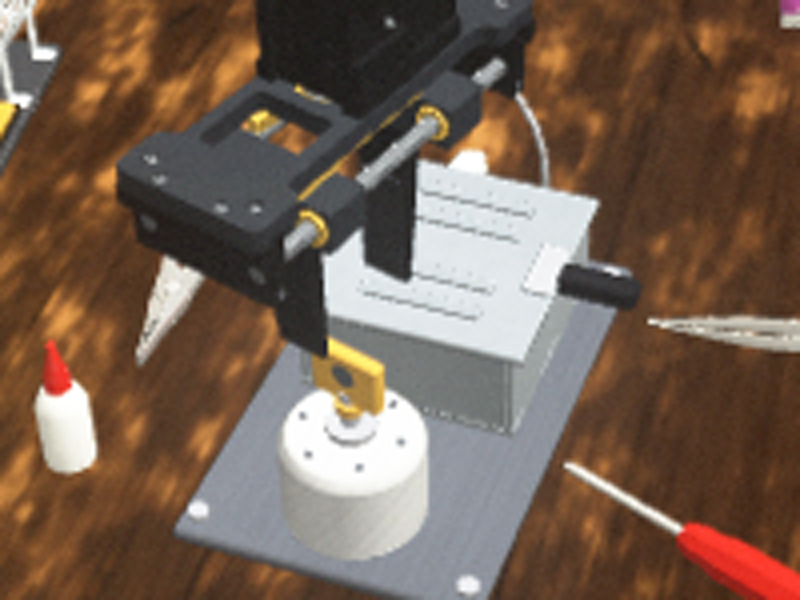

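Scene shows the wing between the finger tips, and both views show clear space around it. I'll descend and grip.

```bash
python3 -m pendant '[[50,-0.004,-0.003,0.1,0],[50,-0.004,-0.003,0.198,0],[50,-0.004,-0.003,0.198,0],[50,-0.004,-0.003,0.198,0],[0,-0.004,-0.003,0.198,0],[0,-0.004,-0.003,0.198,0],[0,-0.004,-0.003,0.198,0],[0,-0.004,-0.003,0.198,0],[0,-0.004,-0.003,0.198,0],[0,-0.004,-0.003,0.198,0],[0,-0.004,-0.003,0.198,0],[0,-0.004,-0.003,0.198,0]]'; python3 - <<'E'
from h import *
s=observe();print(yaw(),s['tcp_pos'],s['qpos'],s['moment'],s['ft_force'])
E
```

```text
time: 4.63
tcp_pos: [613.3, 106.3, 96.8]
ee_rot: [0.0, 0.172, 0.985, -0.0]
ft_force: [-1.6, -2.4, 2.9]
grip_width: 0.133
160.21260154605534 [613.32380557 106.32496604  96.81643351] [ 8.58090004e-02  1.87180610e-01  1.82587292e+00 -9.43555004e-04
  1.12844033e+00 -1.13922804e+00] [-0.41736027  0.06950555  0.00193526] [-1.55780096 -2.36915374  2.88203731]
```

```bash
python3 -m pendant '[[0,0,0,0,0],[0,0,0,0,0],[0,0,0,0,0]]'; python3 - <<'E'
from h import *
s=observe();print(yaw(),s['moment'],s['ft_force'])
E
```

```text
time: 4.88
tcp_pos: [613.3, 106.3, 96.8]
ee_rot: [0.0, 0.172, 0.985, -0.0]
ft_force: [-1.8, -4.0, 5.5]
grip_width: 0.137
160.20531879119596 [-0.64666482  0.27736086 -0.01598089] [-1.81110265 -3.96887728  5.53164221]
```

```bash
python3 -m pendant '[[30,0,0,0,0],[30,0,0,0,0],[30,0,0,-0.023,0],[30,0,0,-0.023,0],[0,0,0,-0.023,0],[0,0,0,-0.023,0],[0,0,0,-0.023,0],[0,0,0,-0.023,0],[0,0,0,-0.023,0],[0,0,0,-0.023,0]]'; python3 - <<'E'
from h import *
s=observe();print(yaw(),s['moment'],s['ft_force'])
for n in ['scene','side']:
    cv2.imwrite(f'pics/{n}2.png',cv2.resize(read_camera(n)[170:300,180:340],None,fx=4.5,fy=4.5,interpolation=cv2.INTER_CUBIC))
E
```

```text
time: 5.72
tcp_pos: [612.9, 106.4, 102.9]
ee_rot: [-0.0, 0.172, 0.985, -0.0]
ft_force: [-0.7, -1.7, 0.7]
grip_width: 0.082
160.20866280075197 [-0.21852616  0.03635539  0.05839826] [-0.73603821 -1.68233598  0.69564456]
```

View pics/side2.png

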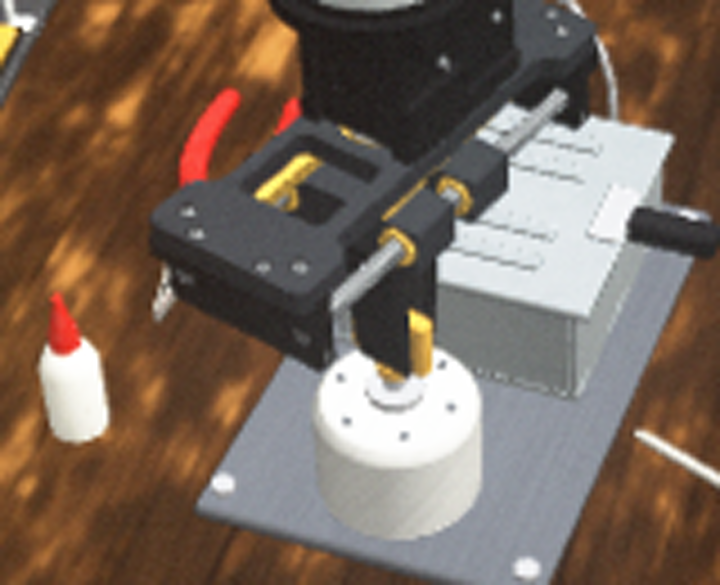

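View pics/scene2.png

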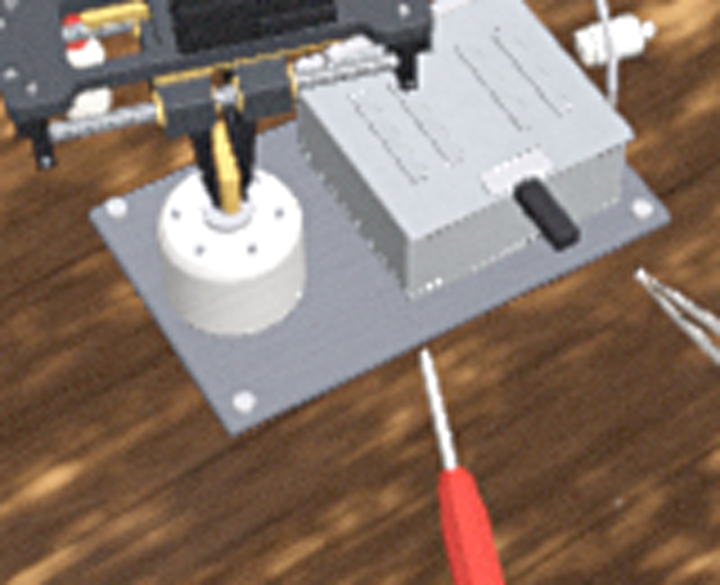

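The opening is 7.8 mm, so the pads are on the wing plate now. First partial turn of 115°, which is below the least possible travel.

```bash
python3 -m pendant '[[0,0,0,0,0.04],[0,0,0,0,0.08],[0,0,0,0,0.12],[0,0,0,0,0.16],[0,0,0,0,0.2],[0,0,0,0,0.24],[0,0,0,0,0.28],[0,0,0,0,0.32],[0,0,0,0,0.36],[0,0,0,0,0.4],[0,0,0,0,0.44],[0,0,0,0,0.48],[0,0,0,0,0.52],[0,0,0,0,0.56],[0,0,0,0,0.6],[0,0,0,0,0.64],[0,0,0,0,0.64],[0,0,0,0,0.64]]'; python3 - <<'E'
from h import *
s=observe();print(yaw(),s['moment'],s['ft_force'],s['qpos'])
E
```

```text
time: 7.32
tcp_pos: [615.5, 107.0, 103.0]
ee_rot: [0.001, 0.924, 0.382, 0.003]
ft_force: [8.5, 0.2, -6.7]
grip_width: 0.085
44.95065741093464 [ 0.06079905 -1.5079419   0.01186002] [ 8.47035229  0.19716319 -6.73245223] [8.59957694e-02 1.81179924e-01 1.82132523e+00 4.56620326e-04
 1.13252214e+00 8.72073039e-01]
```

```bash
python3 -m pendant '[[80,0,0,0,0],[80,0,0,0,0],[80,0,0,0,0],[80,0,0,0,0],[80,0,0,-0.1,-0.04],[80,0,0,-0.2,-0.7],[80,0,0,-0.3,-0.7],[80,0,0,-0.3,-0.7],[80,0,0,-0.3,-0.7],[80,0,0,-0.3,-0.7],[80,0,0,-0.3,-0.7],[80,0,0,-0.3,-0.7],[80,0,0,-0.3,-0.7],[80,0,0,-0.3,-0.7],[80,0,0,-0.3,-0.7],[80,0,0,-0.3,-0.7],[80,0,0,-0.3,-0.7],[80,0,0,-0.3,-0.7],[80,0,0,-0.3,-0.7],[80,0,0,-0.3,-0.7]]'; python3 - <<'E'
from h import *
import pickle
s=observe();print(yaw(),s['tcp_pos'],s['ft_force'],s['qpos'])
m=camera_model('wrist')
im=read_camera('wrist');cv2.imwrite('pics/w2.png',im)
pickle.dump(m,open('pics/w2.pkl','wb'))
E
```

```text
time: 8.98
tcp_pos: [613.0, 106.9, 193.2]
ee_rot: [-0.0, 0.174, 0.985, 0.0]
ft_force: [0.5, 0.1, 0.0]
grip_width: 0.844
159.95032883481295 [612.9590509  106.85577849 193.15102515] [0.51513669 0.12989029 0.03026487] [ 8.62218914e-02  9.40214276e-02  1.75695231e+00  2.84234607e-04
  1.29083007e+00 -1.13472020e+00]
```

View pics/w2.png

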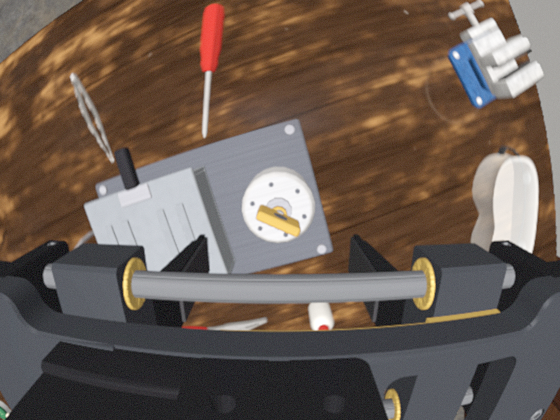

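```bash
python3 - <<'E'
import cv2
a=cv2.imread("pics/w2.png")[160:250,230:330]
cv2.imwrite("pics/w2z.png",cv2.resize(a,None,fx=6,fy=6,interpolation=cv2.INTER_CUBIC))
E
```

```text
(no output)
```

View pics/w2z.png

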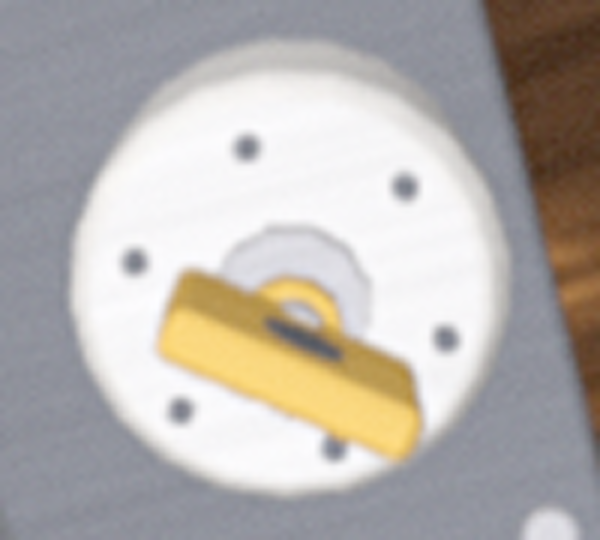

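```bash
python3 - <<'E'
from h import *
import pickle
np.set_printoptions(precision=1,suppress=True)
m=pickle.load(open('pics/w2.pkl','rb'))
W=lambda x,y:(230+(x+.5)/6-.5,160+(y+.5)/6-.5)
print('barrel',onz('wrist',W(290.7,298.8),58,m))
a,b=onz('wrist',W(171,333),106,m),onz('wrist',W(412,433),106,m)
print('wing',a,b,(a+b)/2,np.linalg.norm(a-b),np.degrees(np.arctan2(*(b-a)[[1,0]])))
E
```

```text
barrel [613.9 105.5  58. ]
wing [601.9  93.9 106. ] [624.6 117.9 106. ] [613.2 105.9 106. ] 32.98333624648241 46.538839232164555
```

```bash
python3 - <<'E'
from h import *
print(go([613.6,105.8,102]))
E
python3 -m pendant '[[60,0,0,0,-0.36],[60,0,0,0,-0.36],[60,0,0,0,-0.36],[60,0,0,0,-0.36],[60,0,0,0,-0.36],[60,0,0,0,-0.36],[60,0,0,0,-0.36],[60,0,0,0,-0.36],[60,0,0,0,-0.36],[60,0,0,0,-0.36],[60,0,0,0,-0.36]]'
python3 - <<'E'
from h import *
print(go([613.6,105.8,102]),yaw())
E
```

```text
[-0.0033 -0.0024  0.3039]
time: 9.95
tcp_pos: [613.1, 106.8, 193.2]
ee_rot: [-0.0, -0.376, 0.927, 0.0]
ft_force: [-0.2, -0.8, -0.6]
grip_width: 0.632
[ 0.0011 -0.0037  0.3039] -135.85517859023236
```

```bash
python3 -m pendant '[[60,0.001,-0.003,0.1,0],[60,0.001,-0.003,0.2,0],[50,0.001,-0.003,0.304,0],[40,0.001,-0.003,0.304,0],[0,0.001,-0.003,0.304,0],[0,0.001,-0.003,0.304,0],[0,0.001,-0.003,0.304,0],[0,0.001,-0.003,0.304,0],[0,0.001,-0.003,0.304,0],[0,0.001,-0.003,0.304,0],[0,0.001,-0.003,0.304,0],[0,0.001,-0.003,0.304,0],[0,0.001,-0.003,0.304,0],[0,0.001,-0.003,0.304,0]]'; python3 - <<'E'
from h import *
s=observe();print(yaw(),s['moment'],s['ft_force'],s['qpos'])
E
```

```text
time: 11.12
tcp_pos: [614.4, 105.8, 103.1]
ee_rot: [0.001, -0.378, 0.926, -0.0]
ft_force: [0.9, -1.3, 5.4]
grip_width: 0.083
-135.60630632445265 [-0.07870241 -0.19945329  0.03566252] [ 0.91846775 -1.30526324  5.36140836] [ 8.45131062e-02  1.80994187e-01  1.82127243e+00 -3.41902702e-04
  1.13733155e+00 -2.26095504e+00]
```

Gripped (7.9 mm). Second partial turn: 50°, still below the least remaining travel.

```bash
python3 -m pendant '[[0,0,0,0,0.04],[0,0,0,0,0.08],[0,0,0,0,0.12],[0,0,0,0,0.16],[0,0,0,0,0.2],[0,0,0,0,0.24],[0,0,0,0,0.28],[0,0,0,0,0.28],[0,0,0,0,0.28]]'; python3 - <<'E'
from h import *
s=observe();print(yaw(),s['moment'],s['ft_force'],s['qpos'][5],s['tau'])
E
```

```text
time: 11.87
tcp_pos: [614.4, 105.8, 103.1]
ee_rot: [0.001, 0.053, 0.999, 0.0]
ft_force: [0.4, -0.5, 5.5]
grip_width: 0.08
173.9637998896964 [-0.11099882 -0.17526064 -0.03962057] [ 0.35182212 -0.51504704  5.53010769] -1.3807834511112378 [  0.64235274 -37.6693511  -29.66841996   0.25187331   0.13275732
   0.07769685]
```

```bash
cat > p.py <<'E'
from h import *
s=observe();print('yaw',yaw().round(1),'Mz',s['moment'].round(2),'F',s['ft_force'].round(1),'q6',s['qpos'][5].round(3),'tau6',s['tau'][5].round(3))
E
python3 -m pendant '[[0,0,0,0,0.04],[0,0,0,0,0.06],[0,0,0,0,0.06],[0,0,0,0,0.06]]'; python3 p.py
python3 -m pendant '[[0,0,0,0,0.04],[0,0,0,0,0.06],[0,0,0,0,0.06],[0,0,0,0,0.06]]'; python3 p.py
```

```text
time: 12.2
tcp_pos: [614.4, 105.8, 103.1]
ee_rot: [0.001, 0.146, 0.989, 0.0]
ft_force: [-0.4, -1.6, 6.1]
grip_width: 0.088
yaw 163.2 Mz [-0.17 -0.2  -0.07] F [-0.4 -1.6  6.1] q6 -1.193 tau6 0.018
time: 12.53
tcp_pos: [614.4, 105.8, 103.1]
ee_rot: [0.001, 0.239, 0.971, 0.0]
ft_force: [1.3, 0.3, 6.0]
grip_width: 0.08
yaw 152.4 Mz [-0.13 -0.23 -0.03] F [1.3 0.3 6. ] q6 -1.004 tau6 0.019
```

```bash
python3 -m pendant '[[0,0,0,0,0.04],[0,0,0,0,0.06],[0,0,0,0,0.06],[0,0,0,0,0.06]]'; python3 p.py

```

```text
time: 12.87
tcp_pos: [614.4, 105.9, 103.1]
ee_rot: [0.001, 0.329, 0.944, 0.0]
ft_force: [-0.1, 0.1, 5.0]
grip_width: 0.082
yaw 141.6 Mz [-0.12 -0.19  0.01] F [-0.1  0.1  5. ] q6 -0.816 tau6 0.02
```

```bash
python3 -m pendant '[[0,0,0,0,0.04],[0,0,0,0,0.06],[0,0,0,0,0.06],[0,0,0,0,0.06]]'; python3 p.py

```

```text
time: 13.2
tcp_pos: [614.4, 105.9, 103.1]
ee_rot: [0.001, 0.416, 0.909, 0.0]
ft_force: [1.2, -0.9, 5.3]
grip_width: 0.08
yaw 130.8 Mz [-0.2  -0.21 -0.01] F [ 1.2 -0.9  5.3] q6 -0.627 tau6 0.021
```

```bash
python3 -m pendant '[[0,0,0,0,0.04],[0,0,0,0,0.06],[0,0,0,0,0.06],[0,0,0,0,0.06]]'; python3 p.py

```

```text
time: 13.53
tcp_pos: [614.5, 105.9, 103.2]
ee_rot: [0.001, 0.5, 0.866, 0.001]
ft_force: [-0.6, -1.1, 4.7]
grip_width: 0.082
yaw 120.0 Mz [-0.17 -0.23  0.  ] F [-0.6 -1.1  4.7] q6 -0.439 tau6 0.022
```

```bash
python3 -m pendant '[[0,0,0,0,0.04],[0,0,0,0,0.06],[0,0,0,0,0.06],[0,0,0,0,0.06]]'; python3 p.py

```

```text
time: 13.87
tcp_pos: [614.5, 105.9, 103.1]
ee_rot: [0.001, 0.579, 0.816, 0.0]
ft_force: [1.0, -0.5, 5.2]
grip_width: 0.092
yaw 109.3 Mz [-0.13 -0.19  0.64] F [ 1.  -0.5  5.2] q6 -0.252 tau6 0.664
```

```bash
python3 -m pendant '[[0,0,0,0,0.04],[0,0,0,0,0.06],[0,0,0,0,0.06],[0,0,0,0,0.06]]'; python3 p.py; python3 - <<'E'
from h import *
for n in ['scene','side']:
    cv2.imwrite(f'pics/{n}3.png',cv2.resize(read_camera(n)[170:300,180:340],None,fx=4.5,fy=4.5,interpolation=cv2.INTER_CUBIC))
E
```

```text
time: 14.2
tcp_pos: [614.4, 106.0, 103.2]
ee_rot: [0.001, 0.652, 0.758, 0.0]
ft_force: [0.6, 0.3, 4.6]
grip_width: 0.126
yaw 98.6 Mz [-0.12 -0.22  0.94] F [0.6 0.3 4.6] q6 -0.064 tau6 0.973
```

View pics/side3.png

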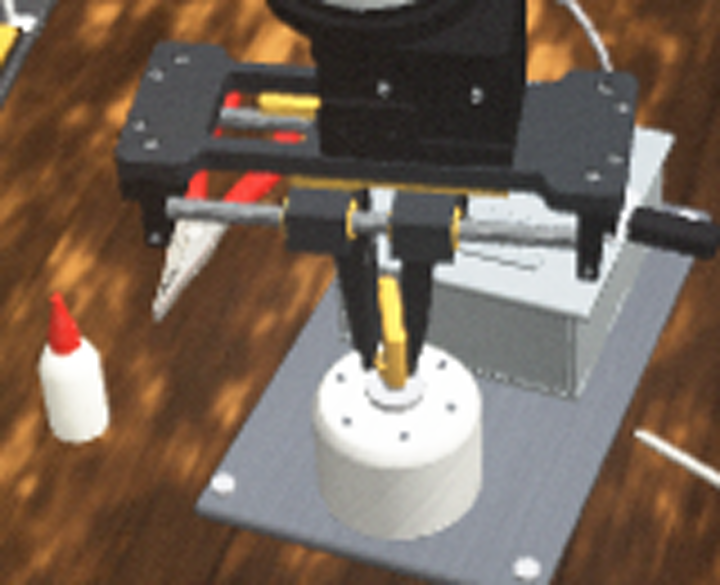

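View pics/scene3.png

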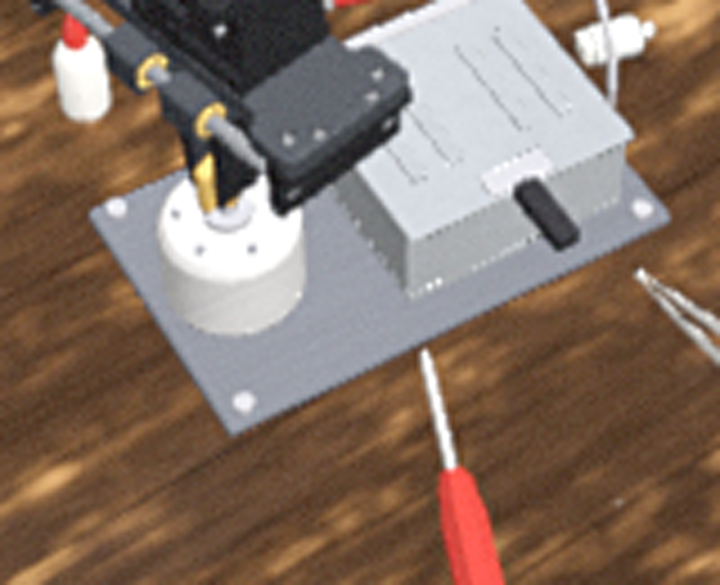

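The torque rose sharply to 0.94 N m and the jaws are being wedged open, so the key is at its stop. I'll open, rise and check the wing.

```bash
python3 -m pendant '[[60,0,0,0,0],[60,0,0,0,0],[60,0,0,0,0],[60,0,0,0,0],[60,0,0,-0.1,0],[60,0,0,-0.2,0],[60,0,0,-0.3,0],[60,0,0,-0.3,0],[60,0,0,-0.3,0],[60,0,0,-0.3,0]]'; python3 - <<'E'
from h import *
import pickle
s=observe();print(yaw(),s['tcp_pos'],s['qpos'])
m=camera_model('wrist')
im=read_camera('wrist');cv2.imwrite('pics/w3.png',im)
pickle.dump(m,open('pics/w3.pkl','wb'))
E
```

```text
time: 15.13
tcp_pos: [613.0, 105.8, 191.0]
ee_rot: [-0.001, 0.654, 0.757, -0.001]
ft_force: [-0.6, 1.0, -0.9]
grip_width: 0.632
98.38763639780474 [612.99207874 105.82074698 190.9706629 ] [ 8.46315450e-02  9.61785621e-02  1.75841332e+00  9.80593903e-05
  1.28849847e+00 -6.17878517e-02]
```

View pics/w3.png

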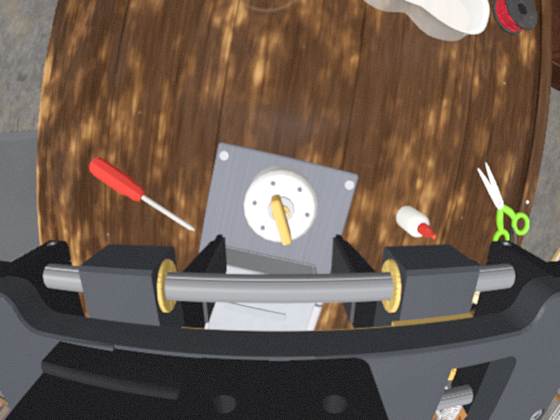

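```bash
python3 - <<'E'
import cv2
a=cv2.imread("pics/w3.png")[160:250,230:330]
cv2.imwrite("pics/w3z.png",cv2.resize(a,None,fx=6,fy=6,interpolation=cv2.INTER_CUBIC))
E
```

```text
(no output)
```

View pics/w3z.png

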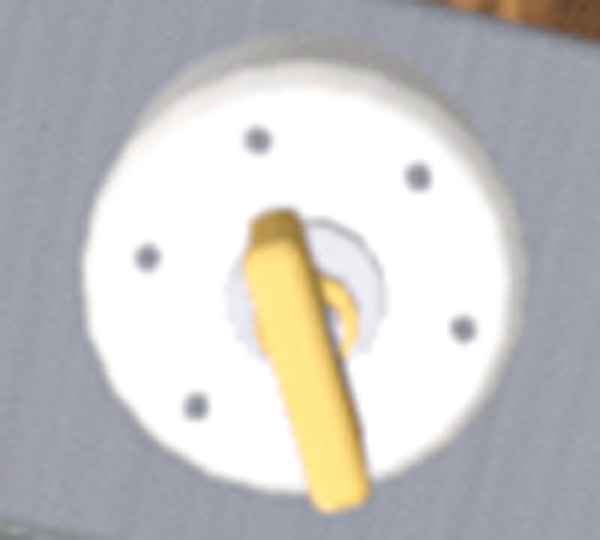

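```bash
python3 - <<'E'
from h import *
import pickle
np.set_printoptions(precision=1,suppress=True)
m=pickle.load(open('pics/w3.pkl','rb'))
W=lambda x,y:(230+(x+.5)/6-.5,160+(y+.5)/6-.5)
a,b=onz('wrist',W(270,250),106,m),onz('wrist',W(341,503),106,m)
print('wing',a,b,(a+b)/2,np.linalg.norm(a-b),np.degrees(np.arctan2(*(b-a)[[1,0]])))
E
```

```text
wing [607.  121.4 106. ] [620.5  90.4 106. ] [613.8 105.9 106. ] 33.90023739998836 -66.44975006790266
```

The wing is at 113.5°. That is 4.2 rad clockwise from the unit's x axis, so it agrees with the stop. Now to the tab.

```bash
python3 - <<'E'
from h import *
print(go([535,-10,240]))
E
```

```text
[-0.344  -0.3124 -0.1658]
```

```bash
python3 -m pendant '[[60,0,0,-0.16,-0.425],[60,-0.344,-0.312,-0.16,-0.425],[60,-0.344,-0.312,-0.16,-0.425],[60,-0.344,-0.312,-0.16,-0.425],[60,-0.344,-0.312,-0.16,-0.425],[60,-0.344,-0.312,-0.16,-0.425],[60,-0.344,-0.312,-0.16,-0.425],[60,-0.344,-0.312,-0.16,-0.425],[60,-0.344,-0.312,-0.16,-0.425],[60,-0.344,-0.312,-0.16,-0.425],[60,-0.344,-0.312,-0.16,-0.425],[60,-0.344,-0.312,-0.16,-0.425],[60,-0.344,-0.312,-0.16,-0.425],[60,-0.344,-0.312,-0.16,-0.425]]'; python3 - <<'E'
from h import *
import pickle
s=observe();print(yaw(),s['tcp_pos'],s['qpos'])
m=camera_model('wrist')
im=read_camera('wrist');cv2.imwrite('pics/w4.png',im)
pickle.dump(m,open('pics/w4.pkl','wb'))
cv2.imwrite('pics/w4z.png',cv2.resize(im[100:260,180:360],None,fx=3.5,fy=3.5,interpolation=cv2.INTER_CUBIC))
E
```

```text
time: 16.35
tcp_pos: [535.6, -9.8, 238.7]
ee_rot: [-0.001, 0.046, 0.999, 0.0]
ft_force: [-0.0, 0.4, 0.2]
grip_width: 0.633
174.78189973141352 [535.55289628  -9.79291684 238.70961075] [-1.18553853e-01 -1.30939053e-01  1.90088030e+00  7.19269299e-05
  1.37377986e+00 -1.59829117e+00]
```

View pics/w4z.png

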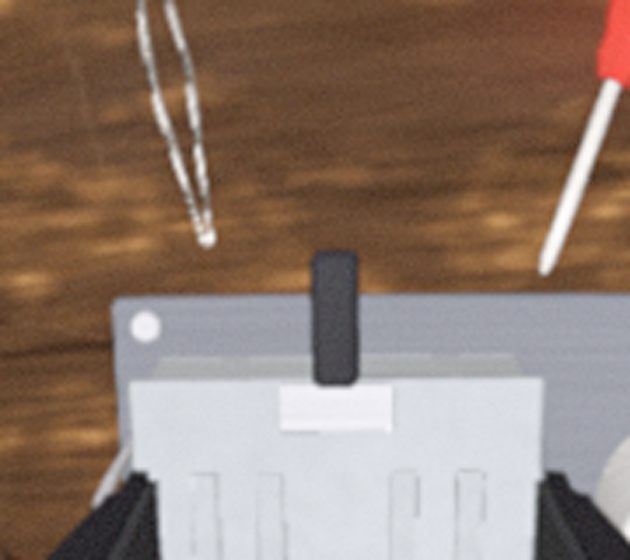

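```bash
python3 - <<'E'
from h import *
import pickle
np.set_printoptions(precision=1,suppress=True)
m=pickle.load(open('pics/w4.pkl','rb'))
W=lambda x,y:(180+(x+.5)/3.5-.5,100+(y+.5)/3.5-.5)
e=onz('wrist',W(335,254),68,m); b=onz('wrist',W(335,383),68,m)
g1,g2=[onz('wrist',W(*p),62,m) for p in [(130,381),(544,378)]]
print(e,b,np.linalg.norm(e-b),g1,g2,(g1+g2)/2,np.linalg.norm(g1-g2))
y=(g2-g1);th=np.arctan2(-y[0],y[1]);print('yaw',th)
th=-.088
x=np.array([np.cos(th),np.sin(th),0]);p=e+15*x;p[2]=62
h=p+139*x;print('tab',p,'hinge',h)
o=np.array([613.9,105.6,0])-85*np.array([-np.sin(th),np.cos(th),0]);print('origin',o, 'hinge in unit',(h-o)@x,(h-o)@np.array([-np.sin(th),np.cos(th),0]))
print('p in unit',(p-o)@x)
t=p.copy();t[2]=65+0;print('go',go(t))
E
```

```text
[507.2 -10.8  68. ] [544.4 -14.3  68. ] 37.36839412781153 [539.6 -75.   62. ] [550.   47.3  62. ] [544.8 -13.8  62. ] 122.79759483255626
yaw -0.0844885365421776
tab [522.2 -12.1  62. ] hinge [660.6 -24.3  62. ]
origin [606.4  20.9   0. ] hinge in unit 57.95504425991113 -40.289965801955134
p in unit -81.04495574008888
go [ 0.  -0.   0.6]
```

```bash
python3 - <<'E'
from h import *
print(go([521.5,-12.1,65]))
for t in range(5,50,5):
    a=np.radians(t); print(t,round(-139*(1-np.cos(a))/300,4),round(-139*np.sin(a)/300,4))
E
```

```text
[ 0.0457 -0.0119  0.5803]
5 -0.0018 -0.0404
10 -0.007 -0.0805
15 -0.0158 -0.1199
20 -0.0279 -0.1585
25 -0.0434 -0.1958
30 -0.0621 -0.2317
35 -0.0838 -0.2658
40 -0.1084 -0.2978
45 -0.1357 -0.3276
```

```bash
python3 -m pendant '[[50,0.046,-0.012,0.1,0],[50,0.046,-0.012,0.2,0],[50,0.046,-0.012,0.3,0],[50,0.046,-0.012,0.4,0],[50,0.046,-0.012,0.48,0],[50,0.046,-0.012,0.54,0],[50,0.046,-0.012,0.58,0],[50,0.046,-0.012,0.58,0],[50,0.046,-0.012,0.58,0]]'; python3 p.py;  python3 - <<'E'
from h import *
for n in ['scene','side']:
    cv2.imwrite(f'pics/{n}4.png',cv2.resize(read_camera(n)[140:300,180:380],None,fx=4,fy=4,interpolation=cv2.INTER_CUBIC))
E
```

```text
time: 17.15
tcp_pos: [521.9, -12.2, 65.9]
ee_rot: [-0.0, 0.045, 0.999, 0.0]
ft_force: [-0.2, -0.4, 1.3]
grip_width: 0.524
yaw 174.9 Mz [ 0.11 -0.16 -0.01] F [-0.2 -0.4  1.3] q6 -1.608 tau6 0.005
```

View pics/side4.png

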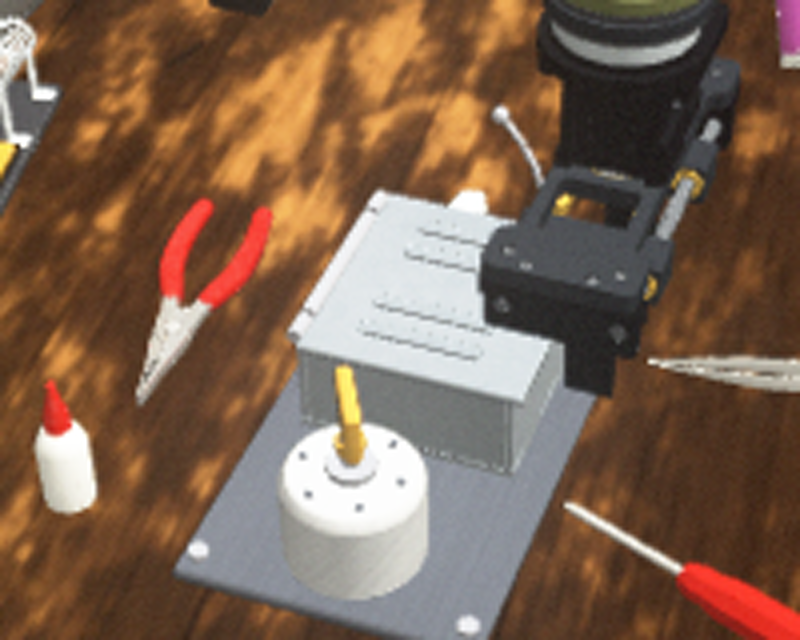

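View pics/scene4.png

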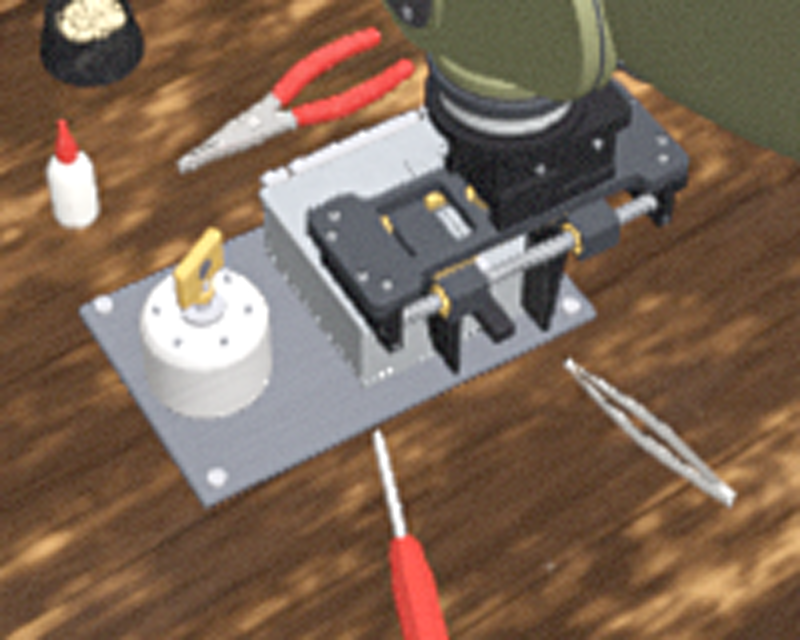

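The tab lies between the fingers in the scene view, at about (490,315). Key and tools are undisturbed. Closing.

```bash
python3 -m pendant '[[0,0,0,0,0],[0,0,0,0,0],[0,0,0,0,0],[0,0,0,0,0],[0,0,0,0,0],[0,0,0,0,0],[0,0,0,0,0],[0,0,0,0,0],[0,0,0,0,0]]'; python3 p.py
```

```text
time: 18.0
tcp_pos: [522.0, -12.0, 66.0]
ee_rot: [0.0, 0.044, 0.999, 0.0]
ft_force: [0.5, 2.3, 1.1]
grip_width: 0.144
yaw 174.9 Mz [ 0.39 -0.23  0.17] F [0.5 2.3 1.1] q6 -1.608 tau6 0.144
```

```bash
python3 -m pendant '[[0,-0.001,0,-0.02,0],[0,-0.002,0,-0.04,0],[0,-0.004,0,-0.06,0],[0,-0.007,0,-0.08,0],[0,-0.011,0,-0.1,0],[0,-0.016,0,-0.12,0],[0,-0.022,0,-0.14,0],[0,-0.028,0,-0.159,0],[0,-0.035,0,-0.178,0],[0,-0.043,0,-0.196,0],[0,-0.043,0,-0.196,0]]'; python3 p.py; python3 - <<'E'
from h import *
for n in ['scene','side']:
    cv2.imwrite(f'pics/{n}5.png',cv2.resize(read_camera(n)[140:300,180:380],None,fx=4,fy=4,interpolation=cv2.INTER_CUBIC))
E
```

```text
time: 18.92
tcp_pos: [535.3, -13.2, 126.0]
ee_rot: [0.0, 0.045, 0.999, 0.0]
ft_force: [0.0, 4.0, -2.8]
grip_width: 0.145
yaw 174.9 Mz [ 1.06 -0.01  0.26] F [ 0.   4.  -2.8] q6 -1.607 tau6 0.181
```

View pics/side5.png

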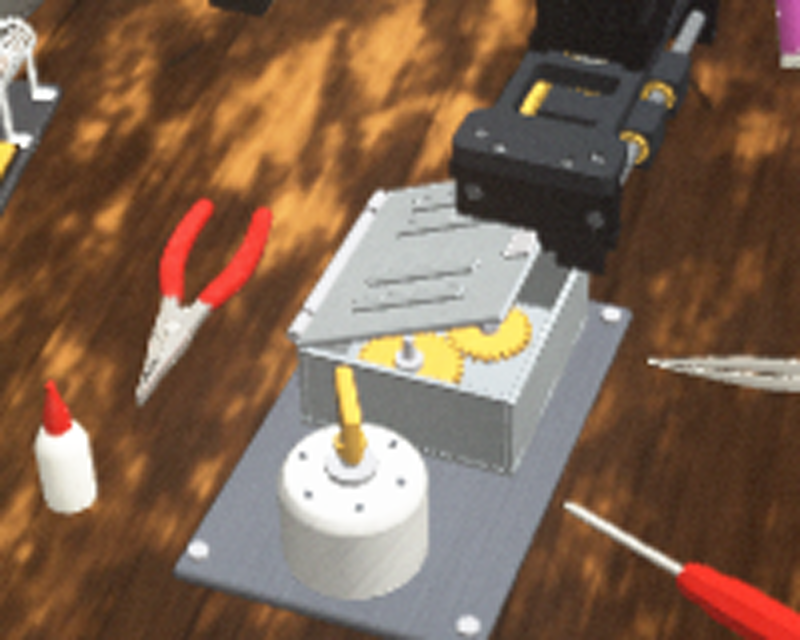

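The side view shows the guard rising with the tab held and the gears in sight. On to 45°.

```bash
python3 -m pendant '[[0,-0.009,0,-0.018,0],[0,-0.019,0,-0.036,0],[0,-0.03,0,-0.053,0],[0,-0.041,0,-0.07,0],[0,-0.053,0,-0.086,0],[0,-0.065,0,-0.102,0],[0,-0.078,0,-0.117,0],[0,-0.092,0,-0.131,0],[0,-0.092,0,-0.131,0],[0,-0.092,0,-0.131,0]]'; python3 p.py; python3 - <<'E'
from h import *
s=observe();t=s['tcp_pos'];z=t[2]-3-62;x=np.array([660.6,-24.3])-t[:2];d=x@[np.cos(.088),-np.sin(.088)]
print('angle',np.arctan2(z,d),np.degrees(np.arctan2(z,d)),np.hypot(z,d))
for n in ['scene','side']:
    im=read_camera(n);cv2.imwrite(f'pics/{n}6r.png',im)
    cv2.imwrite(f'pics/{n}6.png',cv2.resize(im[140:300,180:380],None,fx=4,fy=4,interpolation=cv2.INTER_CUBIC))
E
```

```text
time: 19.85
tcp_pos: [561.9, -15.4, 163.6]
ee_rot: [-0.001, 0.045, 0.999, 0.001]
ft_force: [-0.4, 6.0, -2.6]
grip_width: 0.147
yaw 174.9 Mz [ 1.19 -0.07  0.15] F [-0.4  6.  -2.6] q6 -1.605 tau6 0.181
angle 0.7828223520076123 44.85241687854067 139.75657068228986
```

View pics/side6.png

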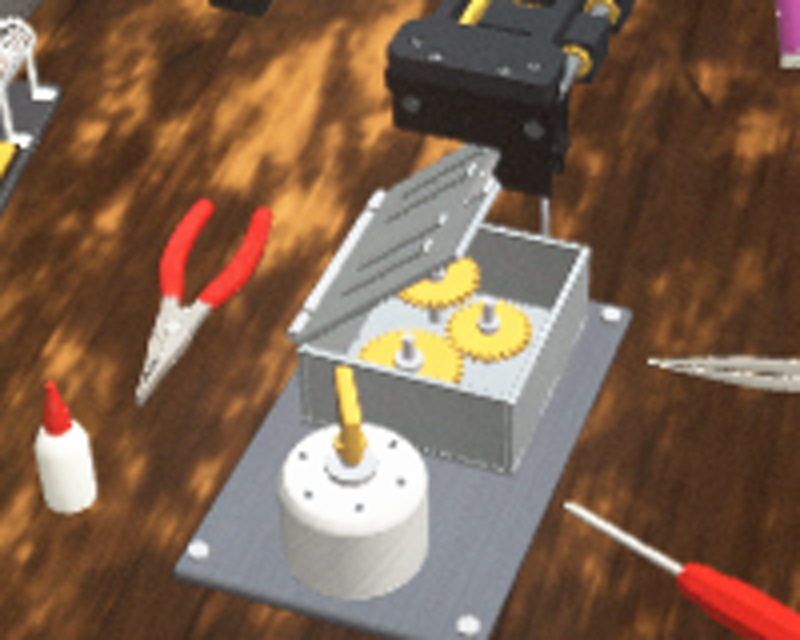

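View pics/scene6.png

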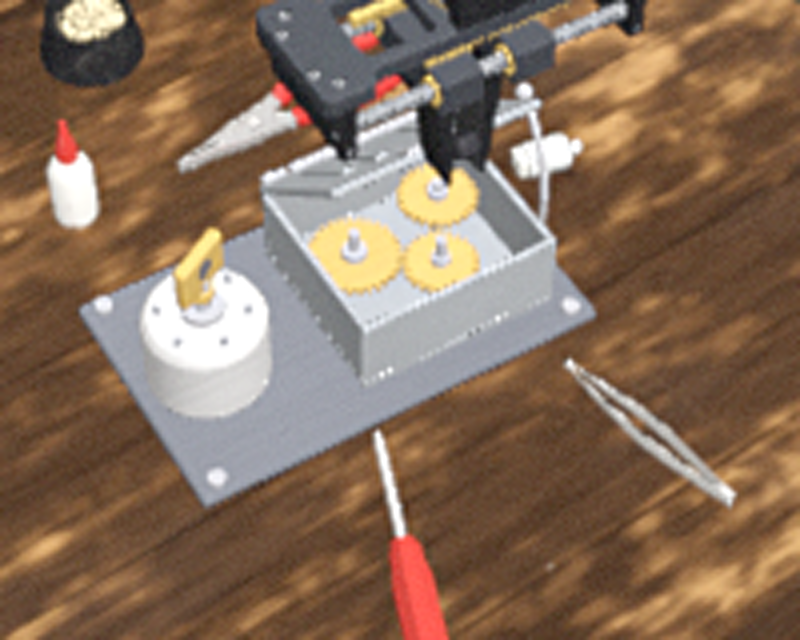

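```bash
python3 - <<'E'
import cv2
a=cv2.imread("pics/side6r.png")[165:235,245:315]; b=cv2.imread("pics/scene6r.png")[150:220,270:340]
f=lambda i:cv2.resize(i,(560,560),interpolation=cv2.INTER_CUBIC)
cv2.imwrite("pics/s6za.png",f(a));cv2.imwrite("pics/s6zb.png",f(b))
E
```

```text
(no output)
```

View pics/s6za.png

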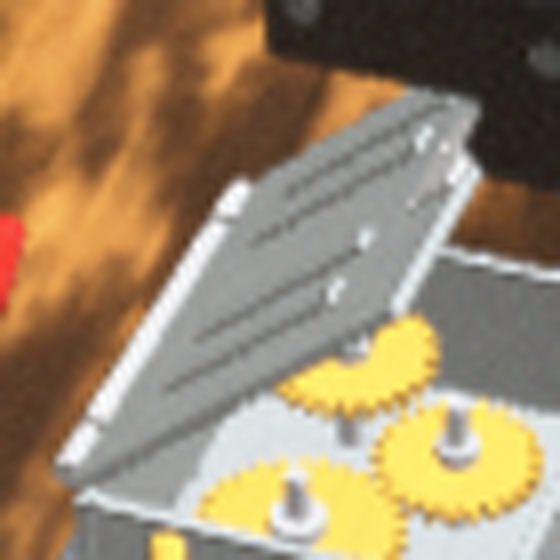

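View pics/s6zb.png

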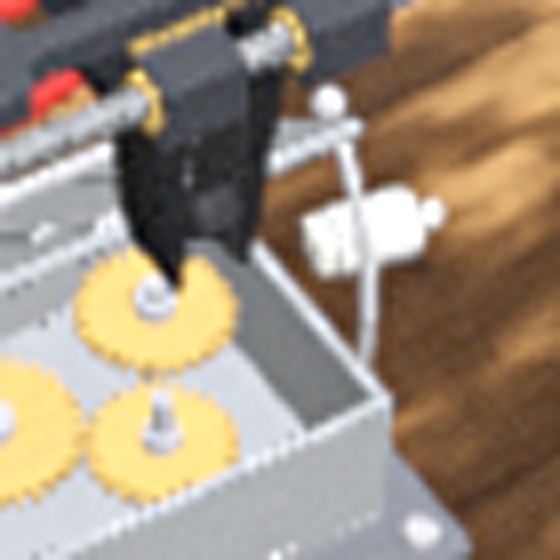

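```bash
python3 - <<'E'
from h import *
th=-.087;x=np.array([np.cos(th),np.sin(th),0]);y=np.array([-np.sin(th),np.cos(th),0])
h=np.array([660.6,-24.3,62])
def pl(n,p,off):
    o,d=ray(n,p); t=((h+off*y-o)@y)/(d@y); q=o+d*t-h; u,z=-(q@x),q[2]
    print(n,q@x,z,np.degrees(np.arctan2(z,u)),np.hypot(z,u))
pl('side',(245+398.5/8-.5,165+312.5/8-.5),62)
pl('scene',(270+358.5/8-.5,150+131/8-.5),-62)
pl('scene',(270+329.5/8-.5,150+103/8-.5),-69)
E
```

```text
side -86.55281853462543 79.92573016724498 42.72040408032864 117.8113438470806
scene -81.37250602541724 71.56871649086884 41.33226230670733 108.3677346676903
scene -58.183708333993636 57.592940748716615 44.70764229392585 81.86751944196442
```

```bash
python3 - <<'E'
from h import *
th=-.087;x=np.array([np.cos(th),np.sin(th),0]);y=np.array([-np.sin(th),np.cos(th),0])
h=np.array([660.6,-24.3,62])
def P(n,p,off):
    o,d=ray(n,p); q=o+d*(((h+off*y-o)@y)/(d@y))-h; return np.array([-(q@x),q[2]])
D=lambda a,b:(245+(a+.5)/8-.5,165+(b+.5)/8-.5)
pts=[P('side',D(*p),62) for p in [(60,470),(80,484),(238,404),(398,312),(405,300)]]
print(np.round(pts,1))
for i,j in [(0,3),(1,3),(1,2),(2,3),(0,4)]:
    v=pts[j]-pts[i];print(i,j,np.degrees(np.arctan2(v[1],v[0])))
# shut guard reference from side0: same points
S=lambda a,b:(215+(a+.5)/4-.5,160+(b+.5)/4-.5)
a,b=P('side',S(160,268),62),P('side',S(378,320),62);print('shut',a,b)
E
```

```text
[[ 1.   6.7]
 [ 5.9  3.8]
 [47.5 41.4]
 [86.6 79.9]
 [88.2 83.8]]
0 3 40.54327177837476
1 3 43.37479476342758
1 2 42.16881095406815
2 3 44.60620196595372
0 4 41.47379603192803
shut [ 5.83099544 -0.29341645] [115.14032796   1.23558586]
```

The tool pose puts the guard at 44.9°, but the plate's edges in the cameras put it nearer 43°. I'll raise it about 1°, splitting the difference.

```bash
python3 -m pendant '[[0,-0.003,0,-0.003,0],[0,-0.006,0,-0.006,0],[0,-0.006,0,-0.006,0],[0,-0.006,0,-0.006,0],[0,-0.006,0,-0.006,0]]'; python3 p.py; python3 - <<'E'
from h import *
import pickle
s=observe();t=s['tcp_pos'];z=t[2]-3-62;x=np.array([660.6,-24.3])-t[:2];d=x@[np.cos(.088),-np.sin(.088)]
print('angle',np.degrees(np.arctan2(z,d)),np.hypot(z,d))
for n in ['scene','side','wrist']:
    im=read_camera(n);cv2.imwrite(f'pics/{n}7r.png',im)
f=lambda i:cv2.resize(i,(560,560),interpolation=cv2.INTER_CUBIC)
a=cv2.imread("pics/side7r.png")[165:235,245:315]; b=cv2.imread("pics/scene7r.png")[150:220,270:340]
cv2.imwrite("pics/s7za.png",f(a));cv2.imwrite("pics/s7zb.png",f(b))
E
```

```text
time: 20.37
tcp_pos: [562.9, -15.5, 164.6]
ee_rot: [-0.002, 0.045, 0.999, 0.001]
ft_force: [-0.3, 4.7, -4.8]
grip_width: 0.144
yaw 174.9 Mz [1.19 0.2  0.2 ] F [-0.3  4.7 -4.8] q6 -1.605 tau6 0.18
angle 45.445439627029906 139.7770425449071
```

View pics/s7za.png

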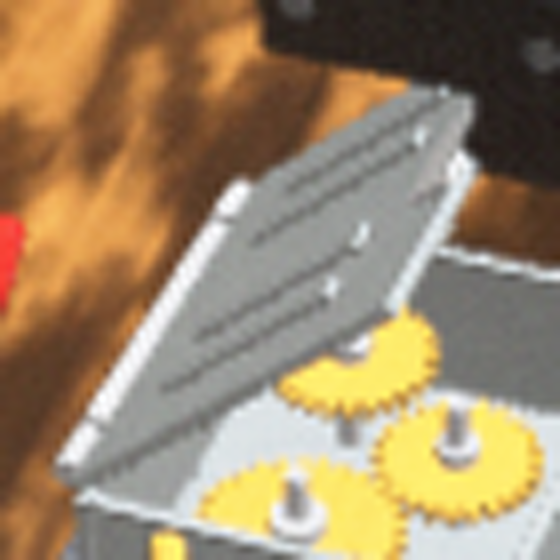

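View pics/wrist7r.png

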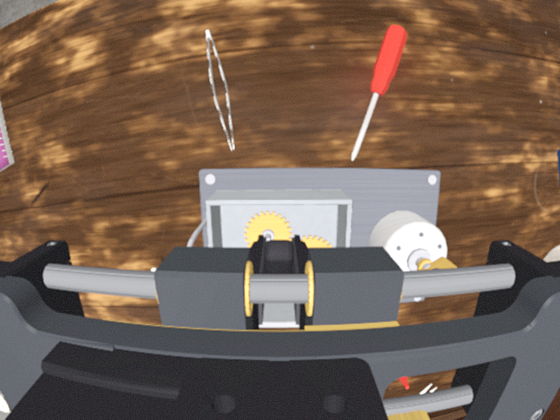

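View pics/s7zb.png

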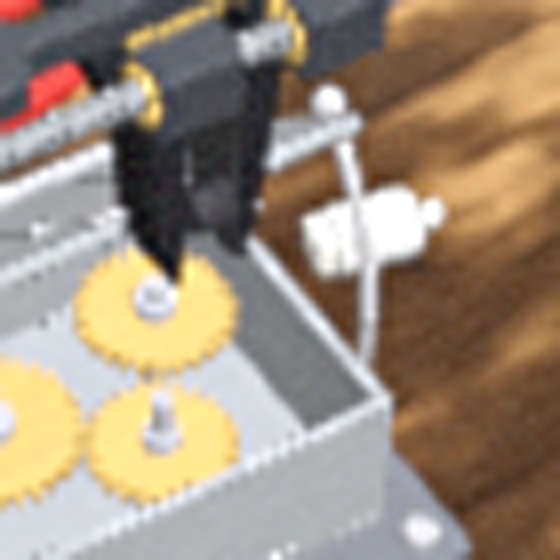

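The guard is held steady: 45.4° from the tool pose, about 44° from the plate's edge. The key and tools are unmoved, so I'm handing in.

```bash
python3 -c "
from cell import *
print(hand_in(), observe()['time'], observe()['tcp_pos'])"
```

```text
the job is handed in; nothing more can be done
the job is handed in; nothing more can be done
```

The key is wound to its stop and the guard is held open at about 45°, still in the gripper. I handed in at about 20.5 s of the 69 s limit.

- **Key:** I wound it clockwise in two grips, about 220–230° in all. The first grip was too low, at 13 mm opening and probably on the key's boss. I raised it and the pads closed to 8 mm on the wing. At the stop the torque jumped from about 0 to 0.9 N m and the pads began to slip. The wrist camera then put the wing at 113.5°, which is about 4.2 rad, taking zero as the wing lying along the unit's x axis (my assumption, not given).
- **Guard:** I gripped the front tab at 13.7 mm opening and lifted it along its arc.
- **Angle check:** The two measures did not quite agree. The tool pose gave 44.9° while the plate's edges in the cameras gave roughly 41–44.5°, so I raised it about 1°. At the end the tool pose gave 45.4°. I estimate about 44° from the plate's edge, but I did not recompute that after the last move.
- **Bench:** In the final pictures the key is still at its stop. The screwdriver, tweezers and pliers look undisturbed there, and so does the glue bottle in the pictures before the last small raise. I did not check the toy motor separately. No force reading I took exceeded about 11 N.

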